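# Press the specimen box shut and scan it in

## Task

The tight lid of the specimen box is not fully on: first at the label end, then at the other end, press its raised pad down until it stops hard, fully home, and confirm that end with a steady push of about 25 N (never over 40 N) for half a second. Then pick up the hand scanner, hold it steady for a second with its nose pointing squarely at the sloping barcode label on the end of the box, about 80 mm away, and lay it back flat on the middle of its rubber pad. Leave the dishes and the other things on the bench where they are.

Things in the scene. Friction and masses are not known exactly. Their poses are not given: they have to be found in the camera images.
- box: Fixed grey plastic specimen box, 90 (x) x 180 (y) x 60 mm high. Origin: centre of its underside. y runs along its length; the label is on its -y end. A white push-fit lid with a dark gasket covers it.
- lid: The lid: 96 (x) x 186 (y) mm, 8 mm thick, with a 2 mm raised press pad, 50 (x) x 30 (y) mm, near each end. Its two ends go down separately, pressing one does not lift the other; pressing mid-lid takes twice the force of an end. Its z axis is its upward normal (parallel to the box's z when both ends are home); its origin lies at the underside of its plate, at its +y end (box y = +85 mm).
- press_label_end (a point): Top centre of the lid's press pad at the box's label (-y) end: box frame (0, -70) mm. Fully home it is 70 to 76 mm above the bench, the same at both ends but different each time (the gasket decides), and it starts 2 to 7 mm above that. The gasket drags: about 11 to 13 N on the pad moves it down, it stays where it is left, and at home it stops hard.
- press_plain_end (a point): The same at the other (+y) end of the lid: box frame (0, +70) mm. It starts anywhere from 7 mm above home to almost home.
- label: Paper barcode label 50 x 34 mm on a sloping plate (56 x 40 mm) at the box's -y end. Origin: centre of the label's face, 106 mm from the box's centre and 42 mm above the bench. z: the face's normal, pointing outwards along the box's -y and 30 degrees above the horizontal; x is level (along the box's x), y runs up the label.
- scanner: Hand-held bar scanner, 130 mm long, about 130 to 250 g, lying flat on the pad, nose roughly along the pad's +x. Origin: centre of its underside. x: along its length towards its nose, z: up. Body 36 mm wide (y), 34 mm high, x = -65 to +45 mm; black head 54 wide, 36 high, x = +45 to +65 mm. Grip it across the body near the origin. It looks along its +x, 18 mm above its underside.
- scanner_nose (a point): Centre of the scanner's window: scanner frame (65, 0, 18) mm.
- pad: Fixed black rubber pad 190 (x) x 110 (y) mm, 4 mm thick; origin at the centre of its underside. The scanner starts on it and must be laid back on it.
- plate_stack: Bystander: loose stack of four agar plates, diameter 90, 64 mm high. Origin: centre of underside.
- agar_plate: Bystander: loose single agar plate, diameter 90, 16 mm high. Origin: centre of underside.
- petri_lid: Bystander: loose clear dish lid, diameter 90, 8 mm high. Origin: centre of underside.
- jar: Bystander: loose jar, diameter 60, 75 mm high. Origin: centre of underside.
- marker: Bystander: loose marker pen lying on the bench, 130 mm long (x), 12 mm thick. Origin: centre of underside.
- tip_box: Bystander: loose clear box 85 x 120 x 50 mm. Origin: centre of underside.
There are look-alikes about, which are no part of the job. Of the things shaped like the pad, the black one is meant.

How it is judged:
On the way, in this order (a step that is already met when the one before it is completed fails the run):
1. the lid is pressed by the fingers at the label end with 18 to 40 N, which drives that end fully home (contact force between the fingers and box above 18 N and horizontal distance between the grasp point and press_label_end below 0.035 m), for 0.3 s.
2. the lid is pressed by the fingers at the plain end with 18 to 40 N, which drives that end fully home (contact force between the fingers and box above 18 N and horizontal distance between the grasp point and press_plain_end below 0.035 m), for 0.3 s.
3. the scanner, gripped and lifted, is held steady for 0.8 s with its nose 40 to 140 mm from the label, its line of sight within 18 mm of the label's centre and within 17 degrees of the label's normal (x of label in the frame of scanner between 0.105 and 0.205 m and y of label in the frame of scanner between -0.018 and 0.018 m and z of label in the frame of scanner between 0 and 0.036 m and angle between the x axis of scanner and the z axis of label, either way round below 0.3 rad and z of scanner_nose in the frame of label above 0.02 m and contact force between the fingers and scanner above 1 N and linear speed of scanner below 0.03 m/s and angular speed of scanner below 0.25 rad/s), for 0.8 s.
At the end, for the whole second after the job is handed in: Both ends of the lid have been driven home, so it lies level on the box (within 0.012 rad, 2 mm end to end), and the scanner lies flat and at rest on its pad, its origin within 50 mm (along) and 35 mm (across) of the pad's centre (angle between the z axis of lid and the z axis of box, either way round below 0.012 rad and x of scanner in the frame of pad between -0.05 and 0.05 m and y of scanner in the frame of pad between -0.035 and 0.035 m and z of scanner in the frame of pad below 0.008 m and angle between scanner's own z axis and vertical below 0.1 rad and linear speed of scanner below 0.02 m/s); the robot touches nothing.
It fails at once if the box or its lid is pressed with more than 40 N (contact force between box and anything else above 40 N).
It fails at once if a bystander (plate stack, agar plate, dish lid, jar, marker or tip box) is moved by more than 30 mm (distance of any of plate_stack, agar_plate, petri_lid, jar, marker, tip_box from where it was at the start of the episode above 0.03 m).
It also fails if it takes over 67 s, if anything falls off the work surface, if the arm or the gripper's body presses on something with over 40 N, if the wrist force passes 120 N, or if a joint passes its speed limit or range.

## Robot

A 6-joint arm with a two-finger parallel gripper is mounted at the origin on the work surface. World frame = base frame: x ahead of the robot, y to its left, z up, the work surface at z = 0. Lengths are in m, angles in rad, forces in N, time in s.
With the tool pointing down it reaches from about 0.275 to 0.875 m from the base axis. Payload 12.5 kg.
Tool frame: the origin (TCP) lies at the very end of the fingers, on their centre line; the grasp point (between the pads) lies 19 mm behind it; z points along the fingers, y is the line along which they close (so a half turn about z gives the same grasp; the last joint's range is limited). The gripper opens to 85 mm and grips with 20 to 120 N. Pads are 22 mm wide; open, the fingers measure 114 mm over their backs; the gripper's body (76 mm by 85 mm) begins 54 mm behind the grasp point. The pads swing forward as they close: fully open they stand 13 mm farther back than shut.
Start: joints at [-1.279, 0.351, 1.652, -0, 1.139, -0.085], TCP at [0.202, -0.511, 0.231] pointing down, gripper open.
Joint ranges: [-2.75, 2.75], [-0.79, 2.1], [0.01, 2.65], [-1.57, 4.71], [0.07, 3.14], [-2.87, 2.87]. Speed limits (rad/s): [2.22, 2.22, 2.79, 3.14, 3.14, 3.14].

## Interface

Orientations are given as a 3x3 rotation matrix whose columns are the frame's x, y, z axes.
In Python, from bench import manip gives the robot as it stands. Calls block until the motion is done:
- manip.move_ptp(position, orientation): joint-space move of the TCP to a pose.
- manip.move_l(position, attitude=None, max_speed=0.15): straight line of the TCP; attitude=None keeps the orientation; max_speed is the mean speed in m/s.
- manip.move_j(angles): joint-space move.
- manip.set_gripper(opening, effort=None): opening from 0.0 (shut) to 1.0 (fully open); effort is the grip in N (None keeps the last); returns when the fingers have stopped.
- manip.dwell(seconds).
- manip.inverse_kinematics(position, orientation): joint angles nearest the present ones, or None.
- manip.grab_frame(name): name is "side" or "top"; returns (picture, depth): 384x512x3 uint8, red, green, blue; 384x512 float32, m along the optical axis (not along the pixel's ray), 0 where there is no reading.
- manip.get_calibration(name): a dict with "camera_matrix" (3x3 intrinsics, pixels), "k1" (the pictures are not rectified: a ray, as slopes to the right and down, at radius r is drawn at 1 + k1 r^2 times it, then the intrinsics apply), "R" (3x3) and "t" (3): a world point X has camera coordinates R X + t. Camera axes: x right, y down, z forward; pixel columns grow to the right and rows downward; lengths in m; the calibration is good to about 2 mm. A picture is of the moment at which its call begins. get_calibration takes no time and is no camera call.
A pose or a line that the arm cannot do raises manip.Unreachable and nothing moves.
- manip.sign_off(): hands the job in; it is judged then, once.
Trained networks look in the newest picture that a camera, given by its name, has taken for a name from the list of things; names that differ only in an ending like _2 or _b are one class to them, and where a whole thing is asked for, a point or a joint stands for the part that bears it (a point fixed in the world has none). Each returns a list of dicts, best first, with "confidence" (0 to 1); they miss things now and then, are a little off and sometimes report something else, mostly with a low value. They report only what shows in the picture. A call takes as long as a camera call. They do not tell look-alikes from the thing itself.
- manip.look_for(camera, name): "at" ([x, y, z] in m, in world coordinates, good to about 4 mm: the middle of the surface that is visible of it).
Readings, each from a call of its own:
- manip.current_time(): time.
- manip.current_qpos(): joint angles.
- manip.current_joint_vel(): joint speeds.
- manip.current_joint_torque(): joint torques, N m.
- manip.current_ee_pos(): TCP position.
- manip.current_tcp_rot(): TCP orientation.
- manip.current_force(): force on the tool from outside, world axes, zero at the start.
- manip.current_ft_torque(): the same for the moment, N m.
- manip.current_grip_width(): opening from 0.0 (shut) to 1.0 (fully open).
- manip.current_grip_force(): force on a finger pad.
Only numpy, scipy, OpenCV 4.12 (cv2) and the standard library are available. Lean on these libraries where they do the work, as an engineer would, in place of code of your own. Each camera call takes 0.05 s, during which the arm holds its last target. There are 200 camera calls.

## Working session

There is one attempt and no reset: what is moved stays moved. The work goes in short steps, each a Python script; the robot and the scene stay as the last script left them, time stands still between calls to the robot, and variables do not carry over. Pictures are saved under pics/ and viewed, at most 10 in all, crops included, and the job is handed in when it is done.

```bash
ls; mkdir -p pics; cat > h.py <<'E'
import numpy as np, cv2
from bench import manip
def snap(c,fn=None):
    p,d=manip.grab_frame(c)
    if fn: cv2.imwrite('pics/'+fn,cv2.cvtColor(p,cv2.COLOR_RGB2BGR))
    return p,d
def rays(c,uv):
    k=manip.get_calibration(c);K=np.array(k['camera_matrix'],float)
    return cv2.undistortPoints(np.array(uv,float).reshape(-1,1,2),K,np.array([k['k1'],0,0,0,0.])).reshape(-1,2)
def cloud(c,d):
    k=manip.get_calibration(c);h,w=d.shape
    u,v=np.meshgrid(np.arange(w),np.arange(h))
    n=rays(c,np.stack([u,v],-1)).reshape(h,w,2)
    P=np.dstack([n*d[...,None],d])
    return (P-np.array(k['t']))@np.array(k['R'])
E
python3 - <<'E'
from h import *
a,d=snap('top','t0.png');b,e=snap('side','s0.png')
np.savez('f0.npz',a=a,d=d,b=b,e=e)
cv2.imwrite('pics/both.png',cv2.cvtColor(np.vstack([a,b])[:, :],cv2.COLOR_RGB2BGR)) 
for c in('top','side'):
    k=manip.get_calibration(c);print(c,(-np.array(k['R']).T@k['t']).round(3),np.array(k['R']).round(2).tolist())
    for n in['box','lid','press_label_end','press_plain_end','label','scanner','scanner_nose','pad','plate_stack','agar_plate','petri_lid','jar','marker','tip_box']:
        print(n,[(np.round(r['at'],3).tolist(),round(r['confidence'],2)) for r in manip.look_for(c,n)[:3]])
print(manip.current_time())
E
```

```text
pics
top [0.476 0.011 1.218] [[0.03, -1.0, -0.01], [-1.0, -0.03, -0.07], [0.07, 0.01, -1.0]]
box [([0.589, 0.122, 0.073], 0.77), ([0.588, 0.127, 0.077], 0.26)]
lid [([0.59, 0.131, 0.076], 0.62), ([0.372, -0.092, 0.009], 0.16)]
press_label_end [([0.59, 0.127, 0.067], 0.81)]
press_plain_end [([0.587, 0.124, 0.074], 0.59)]
label [([0.565, 0.025, 0.044], 0.45)]
scanner [([0.495, -0.304, 0.041], 0.95), ([0.586, 0.125, 0.078], 0.59)]
scanner_nose [([0.495, -0.303, 0.04], 0.86)]
pad [([0.29, -0.279, 0.003], 0.69), ([0.481, -0.32, 0.008], 0.6), ([0.591, 0.128, 0.072], 0.16)]
plate_stack [([0.706, 0.308, 0.067], 0.71)]
agar_plate [([0.675, -0.251, 0.017], 0.87)]
petri_lid [([0.378, 0.136, 0.008], 0.82)]
jar [([0.567, 0.374, 0.071], 0.76)]
marker [([0.372, -0.092, 0.008], 0.73)]
tip_box [([0.779, -0.102, 0.049], 0.88)]
side [0.296 0.81  0.778] [[-0.95, -0.3, -0.01], [-0.18, 0.62, -0.77], [0.24, -0.73, -0.64]]
box [([0.582, 0.158, 0.072], 0.58)]
lid [([0.59, 0.141, 0.074], 0.9)]
press_label_end [([0.584, 0.139, 0.076], 0.58)]
press_plain_end [([0.588, 0.137, 0.074], 0.56)]
label []
scanner [([0.492, -0.272, 0.038], 0.92), ([0.557, 0.399, 0.063], 0.15)]
scanner_nose [([0.491, -0.267, 0.033], 0.61)]
pad [([0.472, -0.303, 0.007], 0.81), ([0.286, -0.275, 0.009], 0.66), ([0.557, 0.402, 0.06], 0.53)]
plate_stack [([0.702, 0.322, 0.065], 0.74), ([0.489, -0.265, 0.039], 0.55), ([0.555, 0.399, 0.062], 0.23)]
agar_plate [([0.675, -0.246, 0.02], 0.57)]
petri_lid [([0.368, 0.137, 0.01], 0.7), ([0.487, -0.27, 0.04], 0.6)]
jar [([0.557, 0.397, 0.063], 0.59), ([0.701, 0.322, 0.066], 0.49)]
marker [([0.366, -0.089, 0.014], 0.76), ([0.372, 0.14, 0.009], 0.59)]
tip_box [([0.768, -0.077, 0.049], 0.71), ([0.472, -0.303, 0.004], 0.64), ([0.365, -0.089, 0.011], 0.38)]
1.5
```

View pics/t0.png

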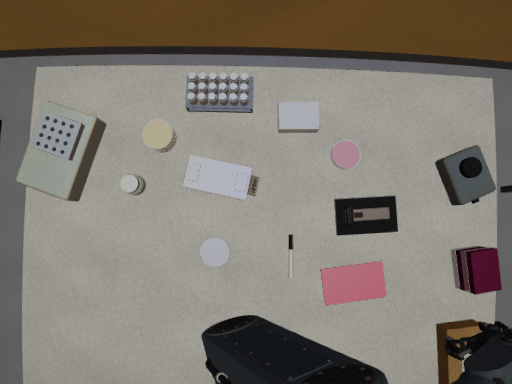

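View pics/s0.png

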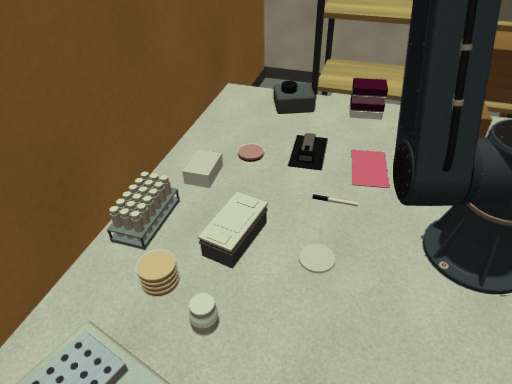

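Top view: the box with its white lid is at px (218,178), with the label plate at (253,184). The scanner lies on the black pad at (366,215), with its head at the left, around (348,214).

Candidates: for the pad, black (366,215) or red (353,283), so black. For the box, lid (218,178) or the white tip box (298,116), so the one with the label. For the scanner, only (368,214).

Next I'll get measurements from the point clouds, plus one close crop.

```bash
cat > m.py <<'E'
from h import *
f=np.load('f0.npz')
C={'top':(f['a'],cloud('top',f['d']),f['d']),'side':(f['b'],cloud('side',f['e']),f['e'])}
def rect(P): 
    (c,s,a)=cv2.minAreaRect((P[:,:2]*1000).astype(np.float32)); return np.round(c,1),np.round(s,1),round(a,1)
def reg(P,d,x0,x1,y0,y1,z0,z1): return (d>0)&(P[...,0]>x0)&(P[...,0]<x1)&(P[...,1]>y0)&(P[...,1]<y1)&(P[...,2]>z0)&(P[...,2]<z1)
for c,(im,P,d) in C.items():
    print(c)
    m=reg(P,d,.2,.8,-.2,.1,-.02,.004); print('bench z',np.median(P[m][:,2]))
    m=reg(P,d,.48,.7,0,.25,.064,.1);L=P[m];print('lid',len(L),rect(L))
    A=np.c_[L[:,:2]-L[:,:2].mean(0),np.ones(len(L))];print(np.linalg.lstsq(A,L[:,2],rcond=None)[0].round(4),np.percentile(L[:,2],[5,95]).round(4))
    m=reg(P,d,.5,.65,-.02,.07,.015,.064);print('label',m.sum(),P[m].mean(0).round(4),rect(P[m]))
    m=reg(P,d,.4,.6,-.4,-.2,.022,.06);S=P[m];print('scanner',len(S),rect(S),np.median(S[:,2]).round(4),S[:,1].min().round(3),S[:,1].max().round(3))
    m=reg(P,d,.38,.6,-.46,-.17,-.01,.06)&(im.max(-1)<45);print('pad',m.sum(),rect(P[m]),np.median(P[m][:,2]).round(4))
im=f['a'];x=np.hstack([cv2.resize(im[i:i+60,j:j+85],None,fx=4.6,fy=4.6,interpolation=2) for i,j in((150,178),(185,325))])
x2=np.hstack([cv2.resize(f['b'][i:i+70,j:j+99],None,fx=3.95,fy=3.95,interpolation=2) for i,j in((190,190),(120,270))])
w=min(x.shape[1],x2.shape[1]);cv2.imwrite('pics/c0.png',cv2.cvtColor(np.vstack([x[:,:w],x2[:,:w]]),cv2.COLOR_RGB2BGR))
E
python3 m.py
```

```text
top
bench z 0.0003367034525754223
lid 2182 (array([591.3, 127.8]), array([189.7,  96.6]), 79.4)
[-0.0011 -0.0184  0.0751] [0.0709 0.0792]
label 159 [0.5714 0.0261 0.0449] (array([572.2,  26.8]), array([24.5, 56. ]), 79.0)
scanner 593 (array([ 493.6, -311.7]), array([132.3,  53.2]), 89.9) 0.0388 -0.378 -0.246
pad 1655 (array([ 495. , -317.3]), array([106.6, 186.4]), 4.5) 0.0047
side
bench z -0.001285455615183642
lid 2082 (array([590.4, 131.2]), array([188.5,  98.2]), 79.5)
[ 0.0013 -0.0214  0.0727] [0.069  0.0759]
label 42 [0.5311 0.0592 0.0415] (array([531.6,  59.1]), array([19.9,  4.9]), 79.5)
scanner 319 (array([ 499. , -307.9]), array([ 52.8, 130.2]), 9.8) 0.0361 -0.375 -0.243
pad 841 (array([ 493.7, -313. ]), array([105.4, 190.3]), 4.8) 0.003
```

View pics/c0.png

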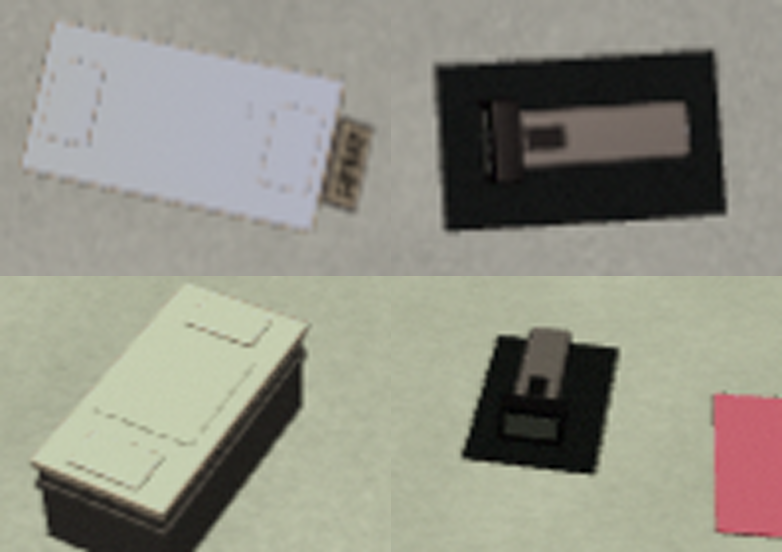

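```bash
cat > g.py <<'E'
from h import *
a=np.deg2rad(79.4);by=np.array([np.cos(a),np.sin(a),0]);bx=np.array([by[1],-by[0],0]);Z=np.array([0,0,1.])
bc=np.array([.591,.129,0])
pl=bc-.07*by; pp=bc+.07*by; L=bc-.106*by+.042*Z
n=-by*np.cos(np.pi/6)+Z*.5
def tool(sx,sz,flip=1): # tool z = -sz ; tool y along +-scanner y
    ty=np.cross(sz,sx)*flip; tz=-sz; return np.c_[np.cross(ty,tz),ty,tz]
def press(p,z0,step=.0003,target=24,zmin=.066,bias=0):
    z=z0;log=[]
    while z>zmin:
        manip.move_l([p[0],p[1],z],max_speed=.02);F=manip.current_force()[2]-bias
        log.append((round(z*1e4),round(F,1)))
        if F>target: break
        z-= step if F<15 else step*.5 if F<19 else step/3
    return z,log
E
python3 - <<'E'
import io,contextlib
with contextlib.redirect_stdout(io.StringIO()):
    from m import *
from g import *
for c,(im,P,d) in C.items():
    m=reg(P,d,.4,.6,-.4,-.272,.029,.045);S=P[m];print(c,rect(S)); 
    v=np.linalg.svd(S[:,:2]-S[:,:2].mean(0))[2][0];print(S.mean(0).round(4),np.rad2deg(np.arctan2(v[1],v[0]))%180)
    m=reg(P,d,.5,.7,0,.25,.064,.1);q=P[m];t=(q[:,:2]-bc[:2])@by[:2]
    print('ends z',np.median(q[t<-.05][:,2]),np.median(q[t>.05][:,2]), 'ext',t.min(),t.max())
sa=np.deg2rad(92);sx=np.array([np.cos(sa),np.sin(sa),0])
nose=L+.08*n; gx=-n; gz=np.cross(gx,np.cross(Z,gx)); gz=by*.5+Z*np.cos(np.pi/6)
o=nose-.065*gx-.018*gz
for f in(1,-1):
    q0=manip.inverse_kinematics([.494,-.3115,.006],tool(sx,Z,f)); q1=manip.inverse_kinematics(o+.002*gz,tool(gx,gz,f))
    q2=manip.inverse_kinematics([pl[0],pl[1],.09],tool(sx,Z,f))
    print(f,[None if q is None else np.round(q,2) for q in(q0,q1,q2)])
R=tool(sx,Z,1) if 1 else 0
print('now',manip.current_tcp_rot().round(2).tolist(),manip.current_force(),o,pl,pp)
E
```

```text
top (array([ 499.9, -325.1]), array([ 36.7, 107.9]), 4.5)
[ 0.5    -0.3257  0.0384] 95.06353139561686
ends z 0.07642695205520167 0.07363829850145243 ext -0.09598341019485519 0.09364362847647788
side (array([ 496.3, -322.7]), array([ 35.8, 102.5]), 5.4)
[ 0.4957 -0.3217  0.0361] 95.61508652467312
ends z 0.07436128596384281 0.0715692539689677 ext -0.09224095212977763 0.0962731524943449
1 [array([-0.64,  0.72,  1.69, -0.  ,  0.73,  2.46]), array([-0.04,  0.61,  1.72, -0.63,  1.  , -2.6 ]), None]
-1 [array([-0.64,  0.72,  1.69, -0.  ,  0.73, -0.68]), array([-0.04,  0.61,  1.72, -0.63,  1.  ,  0.54]), array([ 0.02,  0.58,  1.68, -0.  ,  0.88, -0.01])]
now [[0.93, 0.37, -0.0], [0.37, -0.93, 0.0], [0.0, -0.0, -1.0]] [-0.29469828  0.17863403  0.64979305] [ 0.54674615 -0.10746838  0.09891154] [0.57812341 0.06019453 0.        ] [0.60387659 0.19780547 0.        ]
```

```bash
python3 - <<'E'
from g import *
manip.set_gripper(0.0,60)
R=tool(by,Z,-1)
t=manip.current_time();print('t',t)
manip.move_ptp([pl[0],pl[1],.11],R);print(manip.current_time(),manip.current_ee_pos().round(4))
manip.move_l([pl[0],pl[1],.086],max_speed=.1);manip.dwell(.1)
b=manip.current_force()[2];print('bias',b,manip.current_time())
z,log=press(pl,.085,.0005,12,bias=b,zmin=.077)
print(z,log,manip.current_time(),manip.current_ee_pos().round(4),manip.current_force())
E
```

```text
t 2.2667
4.7333 [0.5783 0.0594 0.1102]
bias 0.46668086390624725 5.225
0.077 [(850, np.float64(-0.6)), (845, np.float64(0.3)), (840, np.float64(-0.3)), (835, np.float64(0.6)), (830, np.float64(-0.1)), (825, np.float64(0.0)), (820, np.float64(-0.0)), (815, np.float64(-0.4)), (810, np.float64(-0.4)), (805, np.float64(-1.0)), (800, np.float64(-0.8)), (795, np.float64(-0.4)), (790, np.float64(-0.4)), (785, np.float64(-0.7)), (780, np.float64(-1.3)), (775, np.float64(-0.9))] 9.225 [0.5781 0.0602 0.0775] [ 0.25251441 -0.70030302 -0.47625983]
```

```bash
python3 - <<'E'
from g import *
b=.1
z,log=press(pl,.0770,.0005,12.5,bias=b,zmin=.0735)
print(z,[(int(a),float(f)) for a,f in log],manip.current_time(),manip.current_ee_pos().round(4),manip.current_force())
E
```

```text
0.0735 [(770, 1.3), (765, 5.4), (760, 7.8), (755, 8.7), (750, 9.6), (745, 9.9), (740, 9.5)] 10.975 [0.5784 0.06   0.0748] [-3.72341716 -1.39556766  9.57289399]
```

```bash
python3 - <<'E'
from g import *
b=.1
z,log=press(pl,.0735,.0006,23.5,bias=b,zmin=.066)
print(z,[(int(a),float(f)) for a,f in log],manip.current_time(),manip.current_ee_pos().round(4),manip.current_force())
for i in range(3): manip.dwell(.2);print(manip.current_force().round(1))
print(manip.current_ee_pos().round(4),manip.current_time())
E
```

```text
0.06919999999999997 [(735, 9.0), (729, 9.8), (723, 10.1), (717, 9.9), (711, 11.9), (705, 14.9), (699, 17.6), (696, 20.7), (694, 21.5), (692, 24.0)] 13.475 [0.5787 0.0598 0.0713] [-6.86499629 -3.15051525 24.06293395]
[-7.3 -3.3 22.8]
[-7.4 -3.4 23. ]
[-7.4 -3.3 22.9]
[0.5787 0.0598 0.0713] 14.075
```

```bash
python3 - <<'E'
from g import *
manip.move_l([pl[0],pl[1],.09],max_speed=.1)
manip.move_l([pp[0],pp[1],.088],max_speed=.15)
manip.move_l([pp[0],pp[1],.0785],max_speed=.05);manip.dwell(.1)
b=np.mean([manip.current_force()[2] for _ in range(3)]);print('bias',b,manip.current_time())
z,log=press(pp,.0775,.0006,23.5,bias=b,zmin=.066)
print(z,[(int(a),float(f)) for a,f in log],manip.current_time(),manip.current_ee_pos().round(4),manip.current_force())
for i in range(3): manip.dwell(.2);print(manip.current_force().round(1))
print(manip.current_ee_pos().round(4),manip.current_time())
E
```

```text
bias -0.09740805208602615 15.9583
0.06869999999999996 [(775, -0.7), (769, -0.3), (763, 0.4), (757, -0.0), (751, -0.8), (745, 1.1), (739, 0.4), (733, 5.1), (727, 8.3), (721, 8.8), (715, 9.6), (709, 11.4), (703, 13.4), (697, 16.2), (694, 17.6), (691, 21.1), (689, 22.5), (687, 24.7)] 20.4583 [0.6045 0.1979 0.0711] [-6.90550514 -2.90353545 24.63802702]
[-8.  -2.8 23. ]
[-6.7 -3.3 23.3]
[-7.3 -2.1 22.8]
[0.6045 0.1979 0.0711] 21.0583
```

```bash
cat >> g.py <<'E'
sa=np.deg2rad(95.2);sx=np.array([np.cos(sa),np.sin(sa),0]);so=np.array([.497,-.311,0])
RS=tool(sx,Z,-1)
E
python3 - <<'E'
from g import *
manip.move_l([pp[0],pp[1],.15],max_speed=.2)
manip.move_ptp(so+.11*Z,RS)
manip.set_gripper(1.0)
manip.move_l(so+.006*Z,max_speed=.12)
print(manip.current_ee_pos().round(4),manip.current_force().round(1),manip.current_time())
manip.set_gripper(0.0,50)
print(manip.current_grip_width(),manip.current_grip_force(),manip.current_force().round(1))
manip.move_l(so+.14*Z,max_speed=.12)
p,d=snap('top');p2,d2=snap('side')
cv2.imwrite('pics/g.png',cv2.cvtColor(np.hstack([cv2.resize(p[150:270,290:430],None,fx=2.8,fy=2.8),cv2.resize(p2[80:200,240:380],None,fx=2.8,fy=2.8)]),cv2.COLOR_RGB2BGR))
print(manip.current_grip_width(),manip.current_grip_force(),manip.current_force().round(1),manip.current_time(),manip.current_ee_pos().round(4))
P=cloud('side',d2);m=(d2>0)&(np.abs(P[...,0]-.48)<.1)&(P[...,1]>-.27)&(P[...,1]<-.22)&(P[...,2]>.09)&(P[...,2]<.2);print(m.sum(),P[m].mean(0),np.percentile(P[m],[5,95],axis=0).round(3)) if m.any() else 0
E
```

```text
[ 0.4974 -0.3113  0.0067] [-0.1 -0.2  0.8] 25.3083
0.4101745665275432 51.23220920562744 [-0.1 -0.9  5.8]
0.41518940579086544 50.46956956386566 [-0.5 -0.5 -1.1] 27.1917 [ 0.4967 -0.3108  0.1392]
239 [ 0.49106508 -0.25031861  0.15812466] [[ 0.467 -0.264  0.139]
 [ 0.515 -0.244  0.172]]
```

View pics/g.png

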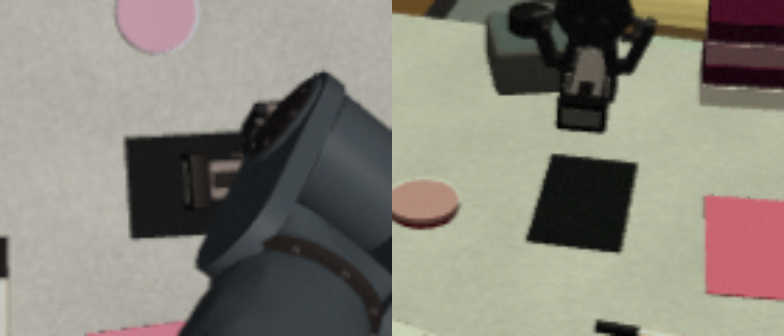

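The side view shows the scanner hanging level between the fingers, with the black pad free below it. Next is the aim pose.

```bash
python3 - <<'E'
from g import *
gz=by*.5+Z*np.cos(np.pi/6); R=tool(-n,gz,-1)
o=L+.145*n-.018*gz+.0025*gz
manip.move_ptp(o+.06*n,R)
manip.move_l(o,max_speed=.1)
manip.dwell(.4)
p,d=snap('top');p2,d2=snap('side')
cv2.imwrite('pics/a.png',cv2.cvtColor(np.hstack([cv2.resize(p[130:250,210:330],None,fx=3.2,fy=3.2),cv2.resize(p2[110:250,190:330],None,fx=2.743,fy=2.743)]),cv2.COLOR_RGB2BGR))
manip.dwell(.8)
print((manip.current_ee_pos()-o).round(4),(manip.current_tcp_rot()-R).round(3).tolist(),manip.current_time(),manip.current_grip_force())
P=cloud('side',d2)
for c in('top','side'):
    print([(r['at'],r['confidence']) for r in manip.look_for(c,'scanner_nose')[:2]])
print('expected nose',L+.08*n)
np.savez('f1.npz',a=p,d=d,b=p2,e=d2)
E
```

```text
[-0.  0.  0.] [[0.0, 0.0, 0.0], [0.0, 0.0, 0.0], [0.0, 0.0, -0.0]] 30.325 50.41165351867676
[([0.543, -0.1231, 0.1468], 0.56)]
[([0.5402, -0.0615, 0.1095], 0.67)]
expected nose [ 0.55875663 -0.04329091  0.082     ]
```

View pics/a.png

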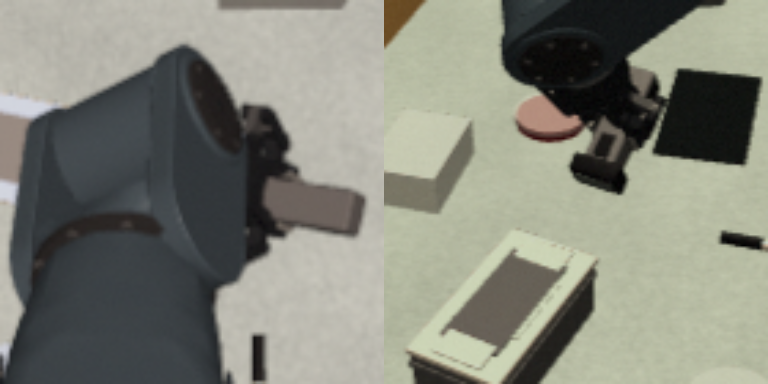

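```bash
python3 - <<'E'
from g import *
f=np.load('f1.npz');gz=by*.5+Z*np.cos(np.pi/6);o=L+.145*n-.018*gz
for c,i,d in(('top','a','d'),('side','b','e')):
    P=cloud(c,f[d]);q=(P-o)
    s=np.stack([q@(-n),q@np.cross(gz,-n),q@gz],-1)   # expected scanner frame
    m=(f[d]>0)&(s[...,0]>-.09)&(s[...,0]<-.02)&(abs(s[...,1])<.03)&(s[...,2]>.02)&(s[...,2]<.045)
    S=s[m];print(c,'rear',len(S))
    if len(S)>20: print(np.median(S,0).round(4),np.percentile(S,[2,98],axis=0).round(3).tolist(),np.linalg.lstsq(np.c_[S[:,:2],np.ones(len(S))],S[:,2],rcond=None)[0].round(3))
    m=(f[d]>0)&(s[...,0]>.04)&(s[...,0]<.09)&(abs(s[...,1])<.04)&(s[...,2]>-.03)&(s[...,2]<.06)
    S=s[m];print(c,'head',len(S))
    if len(S)>20: print(np.percentile(S,[2,50,98],axis=0).round(3).tolist())
    m=(f[d]>0)&(s[...,0]>.02)&(s[...,0]<.062)&(abs(s[...,1])<.015)&(s[...,2]>.02)&(s[...,2]<.05);S=s[m]
    if len(S)>20: print('front top',np.median(S,0).round(4),np.linalg.lstsq(np.c_[S[:,:2],np.ones(len(S))],S[:,2],rcond=None)[0].round(3))
E
```

```text
top rear 252
[-0.0471  0.0004  0.0343] [[-0.068, -0.018, 0.024], [-0.021, 0.017, 0.038]] [ 0.048 -0.039  0.036]
top head 0
side rear 83
[-0.0537  0.011   0.0335] [[-0.065, -0.007, 0.022], [-0.038, 0.02, 0.038]] [ 0.02  -0.2    0.035]
side head 220
[[0.041, -0.023, 0.006], [0.057, 0.005, 0.034], [0.064, 0.028, 0.039]]
front top [0.041  0.0007 0.0355] [0.037 0.042 0.034]
```

The scanner is within about 3° and 2 mm of the planned aim, and it held there for over 1.3 s. Next I'll lay it back.

```bash
python3 - <<'E'
from g import *
pc=np.array([.4945,-.315,0]);o=manip.current_ee_pos()
manip.move_l(o+.06*n,max_speed=.15)
manip.move_ptp(pc+.11*Z,RS);manip.dwell(.1)
b=manip.current_force()[2]
manip.move_l(pc+.02*Z,max_speed=.1);manip.move_l(pc+.008*Z,max_speed=.04)
z=.008
while manip.current_force()[2]-b<2 and z>.0045:
    z-=.0007;manip.move_l(pc+z*Z,max_speed=.02)
print(z,manip.current_force()-b)
manip.set_gripper(.75)
manip.move_l(pc+.06*Z,max_speed=.05);manip.move_l(pc+.16*Z,max_speed=.2)
manip.move_ptp([.3,-.05,.3],RS)
p,d=snap('top');p2,d2=snap('side')
print(manip.current_time())
cv2.imwrite('pics/e.png',cv2.cvtColor(np.hstack([p[60:320,150:430],p2[60:320,120:400]]),cv2.COLOR_RGB2BGR))
def rect(P): return cv2.minAreaRect((P[:,:2]*1000).astype(np.float32))
for c,D in(('top',d),('side',d2)):
    P=cloud(c,D);m=(D>0)&(abs(P[...,0]-.495)<.1)&(abs(P[...,1]+.31)<.1)&(P[...,2]>.022)&(P[...,2]<.06)
    if m.sum()>50: print(c,rect(P[m]),np.median(P[m][:,2]))
    q=(P-bc);t=q@by;w=(D>0)&(abs(q@bx)<.045)&(P[...,2]>.06)&(P[...,2]<.09)
    print([np.median(P[w&(t*s>.05)&(t*s<.09)][:,2]) for s in(-1,1)])
E
```

```text
0.0059 [-1.58999999  3.45409389  6.76052131]
38.1333
top ((495.71044921875, -317.5094909667969), (53.13135528564453, 134.1587677001953), 1.9117708206176758) 0.03844370872312447
[np.float64(0.07140832274992417), np.float64(0.07151723308586819)]
side ((491.09063720703125, -314.2104187011719), (52.611778259277344, 135.0553741455078), 1.5600948333740234) 0.035884718151885715
[np.float64(0.06921785378591437), np.float64(0.06957681980130222)]
```

View pics/e.png

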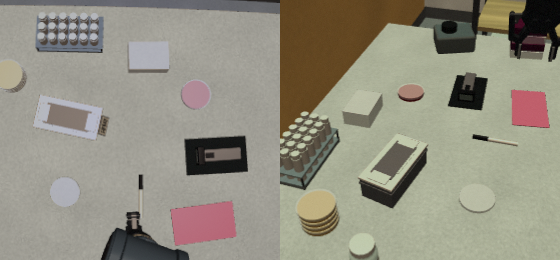

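The pictures show the scanner lying flat in the middle of the black pad, at (217,155) in the left half. The lid is level, within 0.4 mm end to end, and the bystanders are where they were. The arm is clear.

```bash
python3 -c "
from bench import manip
print(manip.sign_off(),manip.current_time())"
```

```text
the job is handed in; nothing more can be done
the job is handed in; nothing more can be done
```

Job handed in at about 38 s on the robot's clock: both lid ends are pressed home (held at 23–25 N), the scanner was held on the label for over a second, and it is back flat on the middle of its black pad; the judge's verdict was not shown.

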